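# Wedge a moulding block tight in the leather bench's clamping bed

### The job

Push the wooden block snugly into the inside corner of the aluminium bed, then close the gap between it and the dark sloped jaw: stand the yellow slip from the rack upright in it against the block, add the blue one only if the wedge would otherwise drop to the table loose (if not, it stays in the rack), and push the red wedge down between slip and jaw until you feel everything go tight. Finish holding it so, the gripper still pressing the wedge firmly home (about 15 N) when the program ends; leave the other things alone.

Things in the scene. Friction and masses are not known exactly. Their poses are not given: they have to be found in the camera images.
- corner: Fixed L-shaped aluminium corner, 45 mm high, origin at its inside corner on the table. Rail: inner face x = 0, y 0 to 110 mm, 30 thick to +x. End stop: inner face y = 0, x 0 to -85, 30 thick to -y. The block's place is x < 0, y > 0, touching both, its origin then at (-40, 50) mm, axes parallel. It starts in the open +y side, roughly lined up, centre 145 to 190 mm from the stop.
- jaw: Fixed dark steel jaw, 45 mm high, 60 wide (y), 58 deep, facing the rail; yaw as the corner's. Origin: middle of the foot edge of its sloped face, on the table, at y = 50 mm in the corner's frame. The face looks to +x and leans back: at height z it is at x = -0.4 z. With the block home the gap at table height is 20 to 35 mm.
- block: Loose pale wooden block, 80 (x) by 100 (y) by 44 mm high, about 0.45 kg, with a brass knob mid-top (20 mm wide at its foot, 30 at its top, z 44 to 80 mm). Origin: centre of the underside. It slides on the table; push it by end, side or knob (friction about 2 to 5 N).
- slip_narrow: Loose yellow slip, 10 mm thick (x), 36 wide (y), 85 tall, 25 g, origin at the centre of its underside. Upright in either slot of the rack. Grip it across its width near the top, so that the fingertips stay above the 45 mm high bed. Goes in first, so that fingers on the wider blue slip clear it. It stands by itself if let go upright.
- slip_wide: Loose blue slip, 10 mm thick (x), 46 wide (y), 85 tall, 25 g, otherwise as the yellow one, in the rack's other slot. Needed only if the gap at table height between block and jaw is over about 25 mm.
- rack: Fixed dark wooden rack, 110 (x) by 70 (y) by 32 mm high, origin at the centre of its underside. Two slots along y, 13 mm wide, open at the ends, at x = -23.5 and +23.5 mm, floor 6 mm above the table; one slip in each, axes parallel to the rack's.
- wedge: Loose red wedge, 56 mm wide (y), 94 tall, 70 g. Origin: centre of its foot, x -8.5 to 8.5. +x face flat, upright (to the slip); -x face slopes out like the jaw's, to x = -26.5 at z = 45. Head to grip across 56 mm or press from above: x -11.5 to 8.5, z 48 to 94. Tight, its foot is (17 mm - table-height gap left)/0.4 above the table; with over 17 mm left it is loose. Axes as the corner's.
- spool: Loose spool of thread, 48 mm across, 67 mm tall, origin under its centre: leave alone.
- glue_pot: Loose jar with green cap, 68 mm across, 80 mm tall: leave alone.
- dye_bottle: Loose amber bottle, 48 mm across, 130 mm tall: leave alone.
- mallet: Loose hammer lying on the table: leave alone.
- awl: Loose awl lying on the table: leave alone.
- tin: Loose green open tin, 72 mm across, 70 mm tall: leave alone.
- punch_ring: Loose steel ring, 60 mm across, 22 mm tall: leave alone.
There are look-alikes about, which are no part of the job. What is shaped like the wedge but green is not meant. Of the things shaped like the corner, the aluminium one is meant.

How it is judged:
On the way, in this order (a step that is already met when the one before it is completed fails the run):
1. the block is home in the corner: within 6 mm of rail and end stop, square to them within 0.06 rad (x of block in the frame of corner above -0.046 m and y of block in the frame of corner below 0.056 m and angle between the x axis of block and the x axis of corner, either way round below 0.06 rad), for 0.2 s.
2. the yellow slip stands upright on the table in the gap between block and jaw (height (world z) of slip_narrow below 0.006 m and angle between slip_narrow's own z axis and vertical below 0.35 rad and x of slip_narrow in the frame of corner below -0.08 m and x of slip_narrow in the frame of jaw above 0 m and y of slip_narrow in the frame of corner between 0.02 and 0.08 m), for 0.2 s.
At the end, for the whole second after the job is handed in: Block within 3 mm of rail, 5 mm of end stop, square; yellow slip upright in the gap, blue slip too (only if the gap is over 23 mm) or still racked; wedge upright, foot 8 mm or more below jaw top, over 5 N on the jaw, block over 2 N on the corner, fingers over 4 N on the wedge, all still (x of block in the frame of corner above -0.043 m and y of block in the frame of corner below 0.055 m and angle between the x axis of block and the x axis of corner, either way round below 0.06 rad and height (world z) of block below 0.005 m and x of slip_narrow in the frame of corner below -0.08 m and x of slip_narrow in the frame of jaw above 0 m and y of slip_narrow in the frame of corner between 0.02 and 0.08 m and height (world z) of slip_narrow below 0.006 m and angle between each of slip_narrow, wedge's own z axis and vertical below 0.15 rad and (distance of slip_wide from where it was at the start of the episode below 0.02 m or (x of slip_wide in the frame of corner below -0.08 m and x of slip_wide in the frame of jaw above 0 m and y of slip_wide in the frame of corner between 0.02 and 0.08 m and height (world z) of slip_wide below 0.006 m and angle between slip_wide's own z axis and vertical below 0.15 rad and x of jaw in the frame of corner below -0.103 m)) and height (world z) of wedge below 0.037 m and y of wedge in the frame of corner between 0.025 and 0.075 m and contact force between wedge and jaw above 5 N and contact force between block and corner above 2 N and contact force between the fingers and wedge above 4 N and linear speed of wedge below 0.01 m/s); the arm keeps its last pose, push and grip.
It fails at once if a bystander is moved by more than 30 mm (distance of any of spool, glue_pot, dye_bottle, mallet, awl, tin, punch_ring from where it was at the start of the episode above 0.03 m).
It also fails if it takes over 72 s, if anything falls off the work surface, if the arm or the gripper's body presses on something with over 40 N, if the wrist force passes 120 N, or if a joint passes its speed limit or range.

### The arm

A 7-joint arm with a two-finger parallel gripper is mounted at the origin on the work surface. World frame = base frame: x ahead of the robot, y to its left, z up, the work surface at z = 0. Lengths are in m, angles in rad, forces in N, time in s.
With the tool pointing down it reaches from about 0.4 to 0.85 m from the base axis. Payload 10.4 kg.
Tool frame: the origin (TCP) lies at the very end of the fingers, on their centre line; the grasp point (between the pads) lies 19 mm behind it; z points along the fingers, y is the line along which they close (so a half turn about z gives the same grasp; the last joint's range is limited). The gripper opens to 85 mm and grips with 20 to 120 N. Pads are 22 mm wide; open, the fingers measure 114 mm over their backs; the gripper's body (76 mm by 85 mm) begins 54 mm behind the grasp point. The pads swing forward as they close: fully open they stand 13 mm farther back than shut.
Start: joints at [1.141, 0.332, -0.065, 1.46, 0.022, 1.35, -0.088], TCP at [0.247, -0.574, 0.231] pointing down, gripper open.
Joint ranges: [-2.6, 2.6], [-0.5, 2.12], [-1.47, 1.34], [0.16, 2.42], [-1.27, 4.41], [0.06, 2.06], [-2.6, 2.6]. Speed limits (rad/s): [2.22, 2.22, 2.79, 2.79, 3.14, 3.14, 3.14].

### API

Orientations are given as a unit quaternion [x, y, z, w].
In Python, from workcell import manip, optics gives the robot as it stands.
- The arm moves only by the tool jog_arm, never from a script. Its arguments are lists of equal length, an entry for each row: "dr": the turn, a rotation vector about the tool's x, y, z normalised to -1 to 1, where 1 is 4 degrees, a list of three; "translation": the shift along the tool's x, y, z normalised to -1 to 1, where 1 is 0.025 m, a list of three; "jaw": the opening, from 0 (shut) to 1 (fully open). A call has 1 to 10 rows; each row shifts and turns the commanded pose from where the row before left it, along the tool's axes as they then stand; what a row does not reach is not made up. A row lasts 1/10 s, in which the tool goes at most 50 mm and 8.59 degrees, less where a joint would pass 70% of its speed; a pose out of reach is approached as far as the arm can. A call with a number of a shift or a turn outside -1 to 1 is refused whole. A call with a gripper value outside its range is refused whole. The fingers move at their own pace and stop on an object; "squeeze" is the grip in N (left out, the last holds). Time passes only in rows, so rows that do not move let the fingers close. It gives the time, the measured TCP pose, the force, the opening and the grip force at its end, in the units of the state.
- manip.get_obs(): the state, without advancing time (a new reading comes with each control period).
- optics.camera(name): name is "scene" or "top"; returns a dict with "color" (420x560x3 uint8, red, green, blue), "mtx" (3x3 intrinsics, pixels), "R" (3x3) and "t" (3): a world point X has camera coordinates R X + t. Camera axes: x right, y down, z forward; pixel columns grow to the right and rows downward; lengths in m; the calibration is good to about 2 mm. A picture is of the moment at which its call begins. There is no depth.
- manip.hand_in(): hands the job in; it is judged then, once.
The state is a dict: "clock": time; "joint_pos": joint angles; "joint_velocities": joint speeds; "tau": joint torques, N m; "position": TCP position; "ee_rot": TCP orientation; "ft_force": force on the tool from outside, world axes, zero at the start; "torque": the same for the moment, N m; "grip_width": opening from 0.0 (shut) to 1.0 (fully open); "grasp_force": force on a finger pad.
Only numpy, scipy, OpenCV 4.12 (cv2) and the standard library are available. Lean on these libraries where they do the work, as an engineer would, in place of code of your own. Each camera call takes 0.05 s, during which the arm holds its last target. There are 200 camera calls.

## Working session

There is one attempt and no reset: what is moved stays moved. The work goes in short steps, Python scripts to look and compute and a tool call to move; the robot and the scene stay as the last step left them, time stands still between calls to the robot, and variables do not carry over. Pictures are saved under pics/ and viewed, at most 10 in all, crops included, and the job is handed in when it is done.

Besides the shell and the picture viewer there is one more tool, called after "Request:" as a command line: name --argument value ..., lists and objects as JSON in quotes. jog_arm: Moves the arm, as the interface text tells. Scaled input: -1 to 1 covers 0.025 m each way for a shift and 4 degrees each way for a turn. Its arguments: {"type":"object","properties":{"dr":{"type":"array","items":{"type":"array","items":{"type":"number"}}},"translation":{"type":"array","items":{"type":"array","items":{"type":"number"}}},"jaw":{"type":"array","items":{"type":"number"}},"squeeze":{"type":"number"}},"required":["dr","translation","jaw"]}

```bash
mkdir -p pics; ls; python3 - <<'E'
from workcell import manip, optics
import cv2, numpy as np
o=manip.get_obs(); print(o)
for n in("scene","top"):
    c=optics.camera(n); cv2.imwrite(f"pics/{n}0.png",cv2.resize(c["color"][:,:,::-1],(800,600),interpolation=cv2.INTER_CUBIC))
    cv2.imwrite(f"{n}0_raw.png",c["color"][:,:,::-1])
    np.savez(n+".npz",mtx=c["mtx"],R=c["R"],t=c["t"]); print(n,c["mtx"],c["R"],c["t"])
E
```

```text
pics
{'clock': 0.0, 'joint_pos': array([ 1.14142627,  0.33288731, -0.06470334,  1.46097935,  0.02159043,
        1.34990525, -0.08849022]), 'joint_velocities': array([-0.00078468,  0.00143787, -0.00044958,  0.00021632,  0.00045302,
       -0.00012458, -0.00065164]), 'tau': array([-6.98649706e-05, -6.25434923e+01,  4.93591034e-02, -3.91613531e+01,
        1.62892789e-02,  9.83509206e-03, -4.45183969e-05]), 'position': array([ 0.24712018, -0.5736394 ,  0.23048815]), 'ee_rot': array([ 9.79384898e-01,  2.02001660e-01, -1.79091629e-04, -7.20112632e-04]), 'ft_force': array([-0.29173684, -0.77055606, -0.9933702 ]), 'torque': array([ 0.02402384,  0.02532441, -0.02083121]), 'grasp_force': 0.0, 'grip_width': 0.9998854515945321}
scene [[522.8000186    0.         279.97570859]
 [  0.         522.8000186  212.51640933]
 [  0.           0.           1.        ]] [[-0.65525542  0.75533203 -0.01067031]
 [ 0.60601875  0.51718751 -0.60436608]
 [-0.45097851 -0.40248056 -0.79663529]] [ 0.38505771 -0.34351006  1.65567294]
top [[400.70554297   0.         278.74129727]
 [  0.         400.70554297 200.79632247]
 [  0.           0.           1.        ]] [[ 0.00872975 -0.99990637 -0.01053731]
 [-0.99122021 -0.00726262 -0.13202179]
 [ 0.1319329   0.01159732 -0.99119081]] [1.05841593e-04 5.87038907e-01 1.16598323e+00]
```

View pics/scene0.png

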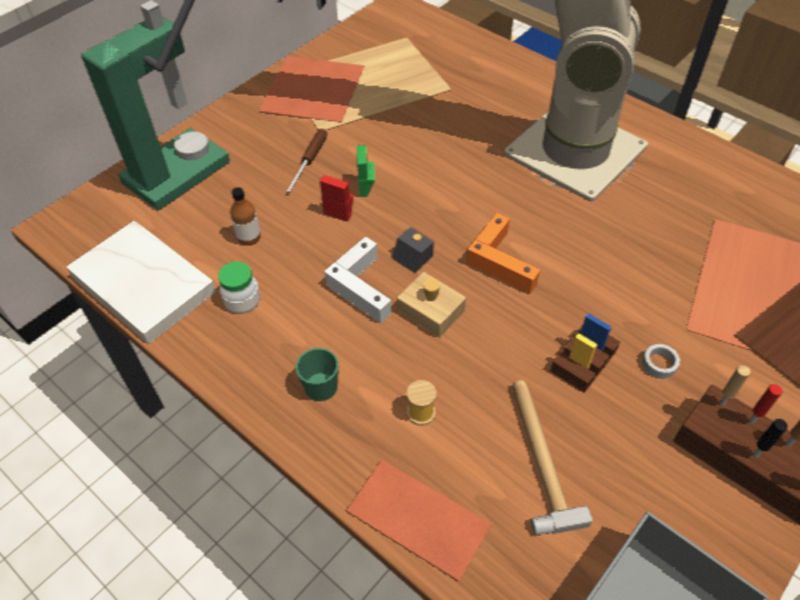

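View pics/top0.png

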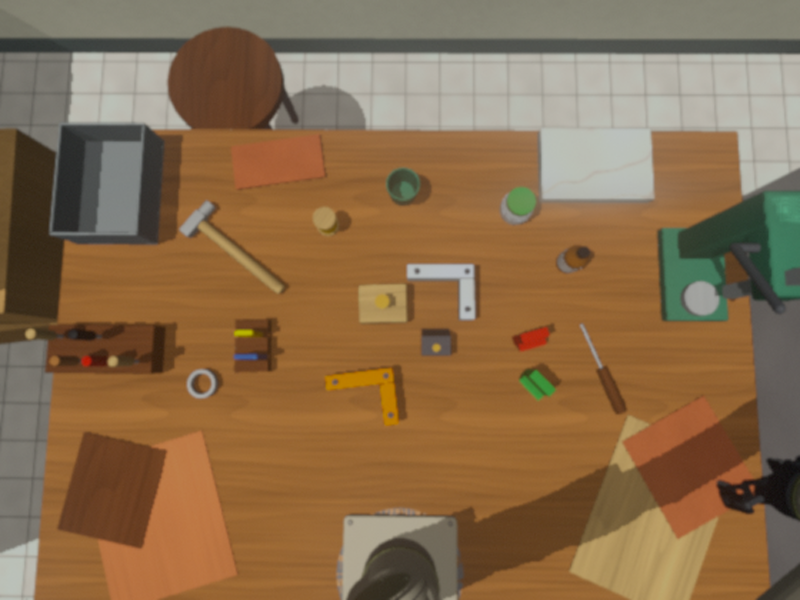

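The top view shows the aluminium corner at (440,285), the block at (383,303) and the jaw at (436,343). The red wedge is at (532,338), with a green look-alike at (537,383). The rack is at (253,345) and the orange corner look-alike is at (365,390). The colours settle which ones are meant; enlarged crops will confirm it.

```bash
python3 - <<'E'
import cv2, numpy as np
t=cv2.imread("top0_raw.png"); s=cv2.imread("scene0_raw.png")
def crop(im,x,y,w,h,k): return cv2.resize(im[y:y+h,x:x+w],(w*k,h*k),interpolation=cv2.INTER_CUBIC)
cv2.imwrite("pics/tc.png",crop(t,240,175,160,110,5))
# rack: both views stacked
a=crop(t,155,215,50,55,7); b=crop(s,380,215,60,60,7)
H=max(a.shape[0],b.shape[0]); pad=lambda i:cv2.copyMakeBorder(i,0,H-i.shape[0],0,4,cv2.BORDER_CONSTANT)
cv2.imwrite("pics/rk.png",np.hstack([pad(a),pad(b)]))
cv2.imwrite("pics/sc.png",crop(s,215,110,120,130,4))
E
```

```text
(no output)
```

View pics/tc.png

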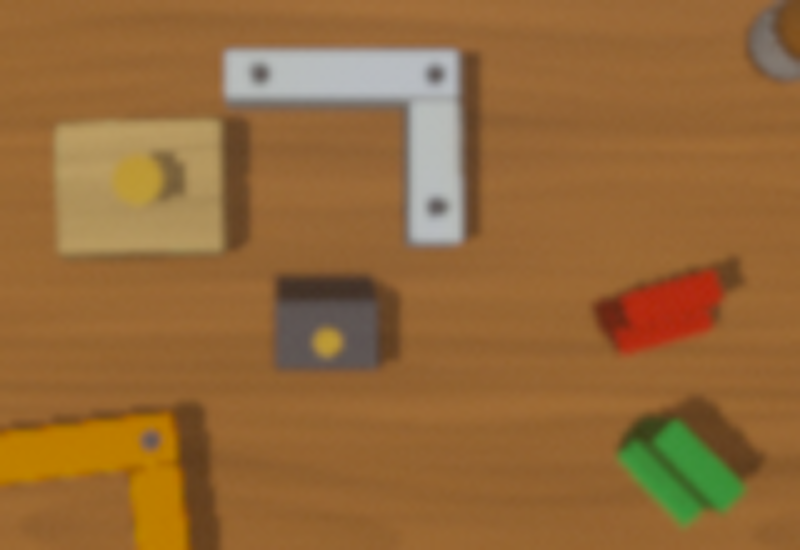

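View pics/rk.png

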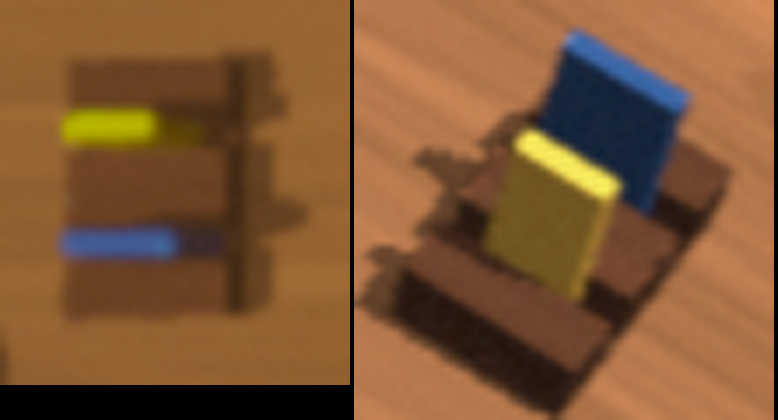

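View pics/sc.png

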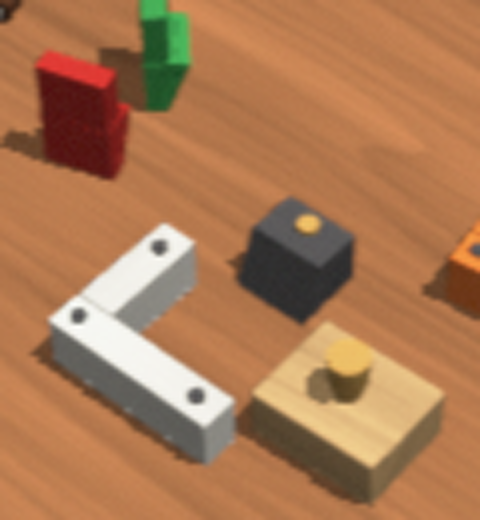

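The crops show:
- **Corner:** in the top crop the aluminium inside corner is at (408,101). The orange one is the look-alike.
- **Block:** its top spans (55,124) to (224,251).
- **Jaw:** the foot edge is at row 277.
- **Wedge:** the red head's top centre is at about (672,300). The green one is not meant.
- **Slips:** in the rack crop the yellow top is at (62..156, 110..145) and the blue at (62..176, 231..257).

Next I triangulate these points.

```bash
cat > h.py <<'E'
import numpy as np, cv2
C={n:dict(np.load(f"{n}.npz")) for n in("top","scene")}
def ray(n,u,v):
    c=C[n]; d=c["R"].T@np.linalg.solve(c["mtx"],[u,v,1.]); return -c["R"].T@c["t"],d
def at(n,u,v,z):
    o,d=ray(n,u,v); return o+d*(z-o[2])/d[2]
def tri(pt,ps):
    A=[];b=[]
    for n,p in(("top",pt),("scene",ps)):
        o,d=ray(n,*p); d/=np.linalg.norm(d); P=np.eye(3)-np.outer(d,d); A.append(P); b.append(P@o)
    return np.linalg.lstsq(np.vstack(A),np.hstack(b),rcond=None)[0]
def cr(p,ox,oy,k): return (p[0]+.5)/k-.5+ox,(p[1]+.5)/k-.5+oy
tc=lambda *p:cr(p,240,175,5)
sc=lambda *p:cr(p,215,110,4)
rt=lambda *p:cr(p,155,215,7)
rs=lambda *p:cr((p[0]-354,p[1]),380,215,7)
E
python3 - <<'E'
from h import *
np.set_printoptions(precision=4,suppress=True)
print("corner@45"); 
for p in[(224,49),(460,49),(464,244),(408,244),(408,101),(225,102)]: print(at("top",*tc(*p),.045)[:2])
print("scene corner inside/others")
for p in[(49,320),(167,223),(196,240),(234,402),(205,436),(116,318)]: print(at("scene",*sc(*p),.045)[:2])
print("block@44 top,scene")
for p in[(55,124),(223,119),(224,251),(57,254)]: print(at("top",*tc(*p),.044)[:2])
for p in[(374,470),(252,392),(326,323),(443,395)]: print(at("scene",*sc(*p),.044)[:2])
print("knob",tri(tc(138,180),sc(348,358)))
print("jaw foot",[at("top",*tc(*p),0)[:2] for p in[(277,277),(374,277)]],"top",[at("top",*tc(*p),.045)[:2] for p in[(276,300),(378,299),(378,368),(277,369)]])
print([at("scene",*sc(*p),.045)[:2] for p in[(293,197),(250,230),(302,265),(354,237)]],"foot sc",[at("scene",*sc(*p),0)[:2] for p in[(238,277),(302,322)]])
print("wedge head@94",[at("top",*tc(*p),.094)[:2] for p in[(620,302),(716,270),(724,298),(628,328)]])
print([at("scene",*sc(*p),.094)[:2] for p in[(48,53),(117,72),(108,90),(37,68)]], "tri",tri(tc(672,299.5),sc(77.5,70.5)))
print("yel",tri(rt(109,127),rs(569,165)),[at("top",*rt(*p),.091)[:2] for p in[(62,113),(156,110),(157,138),(62,145)]])
print([at("scene",*rs(*p),.091)[:2] for p in[(530,130),(622,182),(610,200),(516,148)]])
print("blue",tri(rt(119,243),rs(626,70)),[at("top",*rt(*p),.091)[:2] for p in[(62,231),(176,231),(176,255),(62,257)]])
print([at("scene",*rs(*p),.091)[:2] for p in[(572,30),(690,92),(680,112),(562,48)]])
print("rack",[at("top",*rt(*p),.032)[:2] for p in[(70,62),(228,62),(230,310),(70,315)]])
print("mallet etc", [at("top",(u+.5)*.7-.5,(v+.5)*.7-.5,0)[:2] for u,v in[(383,303),(283,290),(325,225),(203,384),(572,262),(582,325),(625,410),(403,195)]])
E
```

```text
corner@45
[ 0.6361 -0.0118]
[ 0.6371 -0.1536]
[ 0.5198 -0.155 ]
[ 0.5195 -0.1218]
[ 0.6053 -0.1222]
[ 0.6039 -0.0127]
scene corner inside/others
[ 0.6352 -0.1453]
[ 0.5201 -0.1443]
[ 0.5188 -0.1185]
[ 0.6068 -0.0062]
[ 0.6393 -0.0022]
[ 0.6049 -0.1125]
block@44 top,scene
[0.5899 0.0892]
[ 0.5937 -0.0115]
[ 0.5145 -0.0127]
[0.512  0.0866]
[0.5895 0.096 ]
[ 0.5925 -0.0032]
[ 0.517  -0.0039]
[0.5142 0.0923]
knob [0.5517 0.0397 0.0755]
jaw foot [array([ 0.502 , -0.0455]), array([ 0.5025, -0.1051])] top [array([ 0.4857, -0.0436]), array([ 0.4868, -0.1039]), array([ 0.4463, -0.1038]), array([ 0.4452, -0.0443])]
[array([ 0.4451, -0.0938]), array([ 0.4878, -0.0963]), array([ 0.489 , -0.0485]), array([ 0.4465, -0.0378])] foot sc [array([ 0.4966, -0.1008]), array([ 0.4987, -0.04  ])]
wedge head@94 [array([ 0.4838, -0.2368]), array([ 0.5024, -0.2915]), array([ 0.4865, -0.2956]), array([ 0.4692, -0.241 ])]
[array([ 0.4867, -0.2857]), array([ 0.4691, -0.2353]), array([ 0.4862, -0.2278]), array([ 0.5026, -0.2809])] tri [ 0.4838 -0.2647  0.0888]
yel [0.4845 0.3168 0.0879] [array([0.4915, 0.3328]), array([0.493 , 0.2944]), array([0.4816, 0.2935]), array([0.4785, 0.3322])]
[array([0.481 , 0.3019]), array([0.479, 0.337]), array([0.4879, 0.3379]), array([0.4903, 0.3024])]
blue [0.4376 0.3104 0.0877] [array([0.4437, 0.3306]), array([0.4441, 0.2842]), array([0.4344, 0.2838]), array([0.4332, 0.3301])]
[array([0.4356, 0.2899]), array([0.432 , 0.3348]), array([0.4415, 0.3366]), array([0.4445, 0.2914])]
rack [array([0.5167, 0.3481]), array([0.5172, 0.2799]), array([0.4117, 0.275 ]), array([0.409 , 0.3431])]
mallet etc [array([0.5571, 0.0384]), array([0.5839, 0.2564]), array([0.7293, 0.1686]), array([0.3806, 0.4203]), array([ 0.6501, -0.3725]), array([ 0.5129, -0.3896]), array([ 0.3347, -0.4738]), array([ 0.7985, -0.0031])]
```

Both views agree in x. In y they differ by about 7 mm, so I use the mean. I'll bring the block home by its knob, starting by squaring the tool and moving over.

Request:
jog_arm --dr '[[0, 0, 0.97], [0, 0, 0.97], [0, 0, 0.97], [0, 0, 0.97], [0, 0, 0.97], [0, 0, 0.97], [0, 0, 0], [0, 0, 0], [0, 0, 0], [0, 0, 0]]' --translation '[[0, 0, 0], [0, 0, 0], [0, 0, 0], [0, 0, 0], [0, 0, 0], [0, 0, 0], [0.5, -1, 0], [0.5, -1, 0], [0.5, -1, 0], [0.5, -1, 0]]' --jaw '[1, 1, 1, 1, 1, 1, 1, 1, 1, 1]' --squeeze 25

```text
clock: 1.1
position: [0.2976, -0.4728, 0.2309]
ee_rot: [1.0, 0.0, -0.0, -0.0]
ft_force: [1.2, -0.5, -0.3]
grip_width: 0.991
grasp_force: 0.0
```

Request:
jog_arm --dr '[[0, 0, 0], [0, 0, 0], [0, 0, 0], [0, 0, 0], [0, 0, 0], [0, 0, 0], [0, 0, 0], [0, 0, 0], [0, 0, 0], [0, 0, 0]]' --translation '[[0.5, -1, 0], [0.5, -1, 0], [0.5, -1, 0], [0.5, -1, 0], [0.5, -1, 0], [0.5, -1, 0], [0.5, -1, 0], [0.5, -1, 0], [0.5, -1, 0], [0.5, -1, 0]]' --jaw '[1, 1, 1, 1, 1, 1, 1, 1, 1, 1]'

```text
clock: 2.1
position: [0.4223, -0.2228, 0.2311]
ee_rot: [1.0, 0.0, -0.0, -0.0]
ft_force: [0.2, -0.7, 0.6]
grip_width: 1.007
grasp_force: 0.0
```

Request:
jog_arm --dr '[[0, 0, 0], [0, 0, 0], [0, 0, 0], [0, 0, 0], [0, 0, 0], [0, 0, 0], [0, 0, 0], [0, 0, 0], [0, 0, 0], [0, 0, 0]]' --translation '[[0.5, -1, 0], [0.5, -1, 0], [0.5, -1, 0], [0.5, -1, 0], [0.5, -1, 0], [0.5, -1, 0], [0.5, -1, 0], [0.5, -1, 0], [0.5, -1, 0], [0, 0, 0]]' --jaw '[1, 1, 1, 1, 1, 1, 1, 1, 1, 1]'

```text
clock: 3.1
position: [0.5351, 0.0053, 0.231]
ee_rot: [1.0, 0.003, -0.0, -0.001]
ft_force: [0.1, -0.7, -1.5]
grip_width: 1.002
grasp_force: 0.0
```

Request:
jog_arm --dr '[[0, 0, 0], [0, 0, 0], [0, 0, 0], [0, 0, 0], [0, 0, 0], [0, 0, 0], [0, 0, 0], [0, 0, 0], [0, 0, 0], [0, 0, 0]]' --translation '[[0.35, -0.72, 1], [0.35, -0.72, 1], [0, 0, 1], [0, 0, 1], [0, 0, 1], [0, 0, 1], [0, 0, 0.5], [0, 0, 0.5], [0, 0, 0], [0, 0, 0]]' --jaw '[1, 1, 1, 1, 1, 1, 1, 1, 0.2, 0.2]'

```text
clock: 4.1
position: [0.5525, 0.0371, 0.057]
ee_rot: [1.0, 0.0, 0.0, 0.0]
ft_force: [1.2, 0.1, -0.3]
grip_width: 0.692
grasp_force: 0.0
```

Request:
jog_arm --dr '[[0, 0, 0], [0, 0, 0], [0, 0, 0], [0, 0, 0], [0, 0, 0], [0, 0, 0]]' --translation '[[0, 0, 0], [0, 0, 0], [0, 0, 0], [0, 0, 0], [0, 0, 0], [0, 0, 0]]' --jaw '[0.2, 0.2, 0.2, 0.2, 0.2, 0.2]'

```text
clock: 4.7
position: [0.5528, 0.0374, 0.0575]
ee_rot: [1.0, 0.0, 0.001, -0.0]
ft_force: [-1.5, -0.4, 6.5]
grip_width: 0.328
grasp_force: 24.3
```

Request:
jog_arm --dr '[[0, 0, 0], [0, 0, 0], [0, 0, 0], [0, 0, 0], [0, 0, 0], [0, 0, 0], [0, 0, 0], [0, 0, 0]]' --translation '[[0, 0.5, 0], [0, 0.5, 0], [0, 0.5, 0], [0, 0.5, 0], [0, 0.5, 0], [0, 0.5, 0], [0, 0.5, 0], [0, 0.3, 0]]' --jaw '[0.2, 0.2, 0.2, 0.2, 0.2, 0.2, 0.2, 0.2]'

```text
clock: 5.5
position: [0.553, -0.0583, 0.0575]
ee_rot: [1.0, -0.0, 0.001, -0.0]
ft_force: [0.8, 4.6, 6.1]
grip_width: 0.328
grasp_force: 25.2
```

Request:
jog_arm --dr '[[0, 0, 0], [0, 0, 0], [0, 0, 0], [0, 0, 0]]' --translation '[[0, 0.1, 0], [0, 0.1, 0], [0, 0.1, 0], [0, 0, 0]]' --jaw '[0.2, 0.2, 0.2, 0.2]'

```text
clock: 5.9
position: [0.553, -0.0652, 0.0575]
ee_rot: [1.0, 0.0, 0.001, -0.0]
ft_force: [0.3, 3.0, 6.7]
grip_width: 0.329
grasp_force: 25.2
```

Request:
jog_arm --dr '[[0, 0, 0], [0, 0, 0], [0, 0, 0]]' --translation '[[0, 0.1, 0], [0, 0.1, 0], [0, 0, 0]]' --jaw '[0.2, 0.2, 0.2]'

```text
clock: 6.2
position: [0.553, -0.0702, 0.0575]
ee_rot: [1.0, 0.0, 0.001, -0.0]
ft_force: [0.3, 3.5, 6.5]
grip_width: 0.331
grasp_force: 25.2
```

Request:
jog_arm --dr '[[0, 0, 0], [0, 0, 0], [0, 0, 0]]' --translation '[[0, 0.1, 0], [0, 0.1, 0], [0, 0, 0]]' --jaw '[0.2, 0.2, 0.2]'

```text
clock: 6.5
position: [0.554, -0.0713, 0.0579]
ee_rot: [1.0, 0.001, 0.002, -0.002]
ft_force: [2.8, 16.8, 7.5]
grip_width: 0.329
grasp_force: 25.8
```

The stop is felt (17 N) at y≈-0.071. Now I push +x to the rail.

Request:
jog_arm --dr '[[0, 0, 0], [0, 0, 0], [0, 0, 0], [0, 0, 0], [0, 0, 0], [0, 0, 0]]' --translation '[[0.1, -0.08, 0], [0.1, 0, 0], [0.1, 0, 0], [0.1, 0, 0], [0.05, 0, 0], [0, 0, 0]]' --jaw '[0.2, 0.2, 0.2, 0.2, 0.2, 0.2]'

```text
clock: 7.1
position: [0.5623, -0.0712, 0.0579]
ee_rot: [1.0, 0.001, -0.001, -0.001]
ft_force: [-13.4, 9.0, 22.5]
grip_width: 0.322
grasp_force: 26.9
```

Request:
jog_arm --dr '[[0, 0, 0], [0, 0, 0], [0, 0, 0]]' --translation '[[0.08, 0, 0], [0.08, 0, 0], [0, 0, 0]]' --jaw '[0.2, 0.2, 0.2]'

```text
clock: 7.4
position: [0.5666, -0.0712, 0.0583]
ee_rot: [1.0, 0.001, -0.001, -0.001]
ft_force: [-14.7, 9.2, 24.6]
grip_width: 0.332
grasp_force: 27.3
```

```bash
python3 - <<'E'
from workcell import optics
import cv2,numpy as np
def crop(im,x,y,w,h,k): return cv2.resize(im[y:y+h,x:x+w,::-1],(w*k,h*k),interpolation=cv2.INTER_CUBIC)
t=optics.camera("top")["color"]; s=optics.camera("scene")["color"]
cv2.imwrite("pics/b1.png",np.hstack([crop(t,270,175,80,85,5),crop(s,215,155,80,85,5)]))
E
```

```text
(no output)
```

View pics/b1.png

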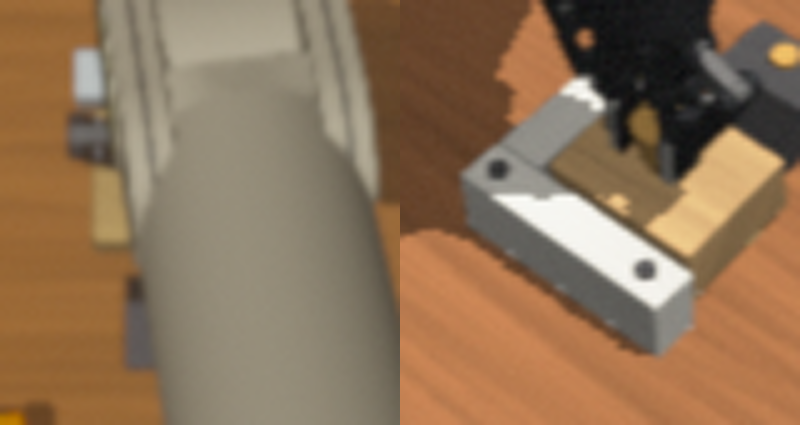

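The view shows the block tight against both the rail and the stop, so the knob has slipped slightly in the pads. Release and lift.

Request:
jog_arm --dr '[[0, 0, 0], [0, 0, 0], [0, 0, 0], [0, 0, 0], [0, 0, 0], [0, 0, 0], [0, 0, 0], [0, 0, 0]]' --translation '[[-0.1, -0.05, 0], [0, 0, 0], [0, 0, 0], [0, 0, 0], [0, 0, -1], [0, 0, -1], [0, 0, -1], [0, 0, -1]]' --jaw '[0.7, 0.7, 0.7, 0.7, 0.7, 0.7, 0.7, 0.7]'

```text
clock: 8.3
position: [0.5647, -0.0724, 0.1572]
ee_rot: [1.0, 0.0, -0.0, 0.0]
ft_force: [0.4, -0.9, 0.1]
grip_width: 0.7
grasp_force: 0.0
```

Request:
jog_arm --dr '[[0, 0, -0.75], [0, 0, 0], [0, 0, 0], [0, 0, 0], [0, 0, 0], [0, 0, 0], [0, 0, 0], [0, 0, 0], [0, 0, 0], [0, 0, 0]]' --translation '[[-0.3, -1, 0], [-0.3, -1, 0], [-0.3, -1, 0], [-0.3, -1, 0], [-0.3, -1, 0], [-0.3, -1, 0], [-0.3, -1, 0], [-0.3, -1, 0], [-0.3, -1, 0], [0, 0, 0]]' --jaw '[0.7, 0.7, 0.7, 0.7, 0.7, 0.7, 0.7, 0.7, 0.7, 0.7]'

```text
clock: 9.3
position: [0.4849, 0.1536, 0.156]
ee_rot: [1.0, 0.03, -0.0, -0.001]
ft_force: [0.0, -0.2, 0.3]
grip_width: 0.7
grasp_force: 0.0
```

Request:
jog_arm --dr '[[0, 0, 0], [0, 0, 0], [0, 0, 0], [0, 0, 0], [0, 0, 0], [0, 0, 0], [0, 0, 0]]' --translation '[[0, -1, 0], [0, -1, 0], [0, -1, 0], [0, -1, 0], [0, -1, 0], [0, 0, 0], [0, 0, 0]]' --jaw '[0.7, 0.7, 0.7, 0.7, 0.7, 0.7, 0.7]'

```text
clock: 10.0
position: [0.4799, 0.2742, 0.1557]
ee_rot: [1.0, 0.027, -0.0, 0.0]
ft_force: [0.2, -0.5, -0.3]
grip_width: 0.699
grasp_force: 0.0
```

```bash
python3 - <<'E'
from workcell import optics
import cv2,numpy as np
def crop(im,x,y,w,h,k): return cv2.resize(im[y:y+h,x:x+w,::-1],(w*k,h*k),interpolation=cv2.INTER_CUBIC)
t=optics.camera("top")["color"]; s=optics.camera("scene")["color"]
cv2.imwrite("pics/b2.png",np.hstack([crop(t,280,180,57,75,7),crop(s,220,155,57,75,7)]))
E
```

```text
(no output)
```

View pics/b2.png

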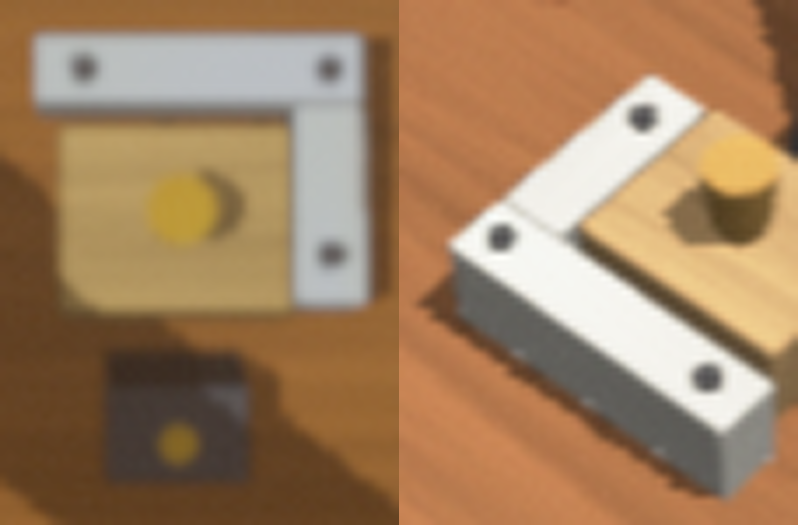

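The view shows the block flush with the stop. A dark gap to the rail remains, about rows 107–124. I measure it and push again.

```bash
python3 - <<'E'
from h import *
np.set_printoptions(precision=4,suppress=True)
b=lambda *p:cr(p,280,180,7); s=lambda *p:cr((p[0]-399,p[1]),220,155,7)
print("rail in",at("top",*b(100,107),.045)[:2],at("top",*b(280,107),.045)[:2])
print("block top",at("top",*b(100,125),.044)[:2],at("top",*b(285,124),.044)[:2],"bottom edge",at("top",*b(120,311),.044)[:2],at("top",*b(280,308),.044)[:2])
print("stop",at("top",*b(293,200),.045)[:2], "knob",at("top",*b(184,208),.08)[:2])
print("jaw",at("top",*b(175,385),.045)[:2],at("top",*b(175,482),.045)[:2])
print("scene rail",at("scene",*s(572,238),.045)[:2],at("scene",*s(775,386),.045)[:2],"blk",at("scene",*s(582,222),.044)[:2],at("scene",*s(780,355),.044)[:2], "stop",at("scene",*s(708,110),.045)[:2])
E
```

```text
rail in [ 0.6045 -0.0404] [ 0.605  -0.1174]
block top [ 0.5969 -0.0404] [ 0.5979 -0.1195] bottom edge [ 0.5172 -0.0492] [ 0.519 -0.117]
stop [ 0.565  -0.1227] knob [ 0.5573 -0.0743]
jaw [ 0.486  -0.0725] [ 0.4454 -0.0725]
scene rail [ 0.6024 -0.1125] [ 0.6055 -0.0067] blk [ 0.5936 -0.1157] [ 0.5929 -0.0154] stop [ 0.5204 -0.1167]
```

The block is about 7 mm short of the rail. I'll go back and push the knob in +x with shut fingers.

Request:
jog_arm --dr '[[0, 0, 0.77], [0, 0, 0], [0, 0, 0], [0, 0, 0], [0, 0, 0], [0, 0, 0], [0, 0, 0], [0, 0, 0], [0, 0, 0], [0, 0, 0]]' --translation '[[0, 0, 0], [0.2, 1, 0], [0.2, 1, 0], [0.2, 1, 0], [0.2, 1, 0], [0.2, 1, 0], [0.2, 1, 0], [0.2, 1, 0], [0.2, 1, 0], [0.2, 1, 0]]' --jaw '[0, 0, 0, 0, 0, 0, 0, 0, 0, 0]'

```text
clock: 11.1
position: [0.525, 0.0467, 0.1563]
ee_rot: [1.0, -0.001, 0.0, 0.0]
ft_force: [1.2, 0.3, -1.1]
grip_width: 0.001
grasp_force: 0.0
```

Request:
jog_arm --dr '[[0, 0, 0], [0, 0, 0], [0, 0, 0], [0, 0, 0], [0, 0, 0], [0, 0, 0]]' --translation '[[0, 1, 0], [0, 1, 0], [0, 1, 0], [0, 1, 0], [0, 0.8, 0], [0, 0, 0]]' --jaw '[0, 0, 0, 0, 0, 0]'

```text
clock: 11.7
position: [0.5242, -0.0754, 0.1561]
ee_rot: [1.0, -0.004, -0.0, 0.001]
ft_force: [-0.7, -0.4, 0.1]
grip_width: -0.0
grasp_force: 0.0
```

Request:
jog_arm --dr '[[0, 0, 0], [0, 0, 0], [0, 0, 0], [0, 0, 0], [0, 0, 0], [0, 0, 0], [0, 0, 0], [0, 0, 0]]' --translation '[[0, -0.15, 1], [0, 0, 1], [0, 0, 1], [0, 0, 1], [0, 0, 0], [0.15, 0, 0], [0.15, 0, 0], [0, 0, 0]]' --jaw '[0, 0, 0, 0, 0, 0, 0, 0]'

```text
clock: 12.5
position: [0.5335, -0.0671, 0.0576]
ee_rot: [1.0, -0.001, 0.001, 0.0]
ft_force: [-2.2, -0.3, -0.1]
grip_width: -0.0
grasp_force: 0.7
```

Request:
jog_arm --dr '[[0, 0, 0], [0, 0, 0], [0, 0, 0]]' --translation '[[0.15, 0, 0], [0.15, 0, 0], [0, 0, 0]]' --jaw '[0, 0, 0]'

```text
clock: 12.8
position: [0.5387, -0.0673, 0.0563]
ee_rot: [1.0, -0.001, -0.002, 0.0]
ft_force: [-11.6, -0.5, 7.1]
grip_width: 0.0
grasp_force: 5.3
```

Request:
jog_arm --dr '[[0, 0, 0], [0, 0, 0], [0, 0, 0]]' --translation '[[0.1, 0, 0], [0.1, 0, 0], [0, 0, 0]]' --jaw '[0, 0, 0]'

```text
clock: 13.1
position: [0.539, -0.0678, 0.0551]
ee_rot: [1.0, -0.001, -0.007, 0.001]
ft_force: [-32.1, -0.4, 19.8]
grip_width: -0.001
grasp_force: 16.0
```

The rail is felt firmly (32 N) at the expected position. Back off and fetch the yellow slip.

Request:
jog_arm --dr '[[0, 0, 0], [0, 0, 0], [0, 0, 0], [0, 0, 0], [0, 0, 0], [0, 0, 0], [0, 0, -0.75], [0, 0, 0], [0, 0, 0], [0, 0, 0]]' --translation '[[-0.5, 0, 0], [-0.3, 0, 0], [0, 0, -1], [0, 0, -1], [0, 0, -1], [0, 0, -1], [0, -1, 0], [0, -1, 0], [0, -1, 0], [0, -1, 0]]' --jaw '[0, 0, 0, 0, 0, 0.7, 0.7, 0.7, 0.7, 0.7]'

```text
clock: 14.1
position: [0.5211, 0.0349, 0.1562]
ee_rot: [1.0, 0.027, 0.0, -0.0]
ft_force: [0.4, -0.1, -0.1]
grip_width: 0.7
grasp_force: 0.0
```

Request:
jog_arm --dr '[[0, 0, 0], [0, 0, 0], [0, 0, 0], [0, 0, 0], [0, 0, 0], [0, 0, 0], [0, 0, 0], [0, 0, 0], [0, 0, 0], [0, 0, 0]]' --translation '[[-0.05, -1, 0], [-0.05, -1, 0], [-0.05, -1, 0], [-0.05, -1, 0], [-0.05, -1, 0], [-0.05, -1, 0], [-0.05, -1, 0], [0, -1, 0], [0, -1, 0], [0, -1, 0]]' --jaw '[0.7, 0.7, 0.7, 0.7, 0.7, 0.7, 0.7, 0.7, 0.7, 0.7]'

```text
clock: 15.1
position: [0.499, 0.2842, 0.1561]
ee_rot: [1.0, 0.027, 0.0, -0.0]
ft_force: [0.2, -0.8, -0.2]
grip_width: 0.7
grasp_force: 0.0
```

Request:
jog_arm --dr '[[0, 0, 0], [0, 0, 0], [0, 0, 0]]' --translation '[[0, -0.8, 0], [0, 0, 0], [0, 0, 0]]' --jaw '[0.7, 0.7, 0.7]'

```text
clock: 15.4
position: [0.498, 0.3028, 0.1559]
ee_rot: [1.0, 0.027, -0.0, -0.0]
ft_force: [-0.1, 0.0, -0.5]
grip_width: 0.697
grasp_force: 0.0
```

Request:
jog_arm --dr '[[0, 0, 0], [0, 0, 0], [0, 0, 0], [0, 0, 0], [0, 0, 0], [0, 0, 0], [0, 0, 0], [0, 0, 0], [0, 0, 0], [0, 0, 0]]' --translation '[[-0.48, -0.46, 0], [0, 0, 0.75], [0, 0, 1], [0, 0, 1], [0, 0, 0.7], [0, 0, 0.3], [0, 0, 0], [0, 0, 0], [0, 0, 0], [0, 0, 0]]' --jaw '[0.7, 0.7, 0.7, 0.7, 0.7, 0.7, 0.7, 0.3, 0.3, 0.3]'

```text
clock: 16.4
position: [0.4865, 0.3134, 0.0637]
ee_rot: [1.0, 0.026, 0.001, -0.0]
ft_force: [-0.4, -0.5, 3.9]
grip_width: 0.422
grasp_force: 27.2
```

Request:
jog_arm --dr '[[0, 0, 0], [0, 0, 0], [0, 0, 0]]' --translation '[[0, 0, 0], [0, 0, 0], [0, 0, 0]]' --jaw '[0.3, 0.3, 0.3]'

```text
clock: 16.7
position: [0.4866, 0.3135, 0.0636]
ee_rot: [1.0, 0.026, 0.001, -0.0]
ft_force: [-1.2, 0.8, 7.1]
grip_width: 0.418
grasp_force: 27.1
```

Request:
jog_arm --dr '[[0, 0, 0], [0, 0, 0], [0, 0, 0], [0, 0, 0], [0, 0, 0.75], [0, 0, 0], [0, 0, 0], [0, 0, 0], [0, 0, 0], [0, 0, 0]]' --translation '[[0, 0, -1], [0, 0, -1], [0, 0, -1], [0, 0, -1], [0, 0, 0], [0.1, 1, 0], [0.1, 1, 0], [0.1, 1, 0], [0.1, 1, 0], [0.1, 1, 0]]' --jaw '[0.3, 0.3, 0.3, 0.3, 0.3, 0.3, 0.3, 0.3, 0.3, 0.3]'

```text
clock: 17.7
position: [0.4982, 0.1869, 0.1626]
ee_rot: [1.0, -0.0, 0.0, 0.0]
ft_force: [0.8, -0.4, 0.0]
grip_width: 0.417
grasp_force: 27.1
```

Request:
jog_arm --dr '[[0, 0, 0], [0, 0, 0], [0, 0, 0], [0, 0, 0], [0, 0, 0], [0, 0, 0], [0, 0, 0], [0, 0, 0], [0, 0, 0], [0, 0, 0]]' --translation '[[0.1, 1, 0], [0.1, 1, 0], [0.1, 1, 0], [0.1, 1, 0], [0.1, 1, 0], [0.1, 1, 0], [0.1, 1, 0], [0, 1, 0], [0, 1, 0], [0, 0.6, 0]]' --jaw '[0.3, 0.3, 0.3, 0.3, 0.3, 0.3, 0.3, 0.3, 0.3, 0.3]'

```text
clock: 18.7
position: [0.5153, -0.0542, 0.1626]
ee_rot: [1.0, -0.001, -0.0, 0.0]
ft_force: [-0.1, 0.3, -0.6]
grip_width: 0.418
grasp_force: 27.1
```

```bash
python3 - <<'E'
from workcell import manip,optics
import cv2,numpy as np
o=manip.get_obs(); print(o["position"],o["ee_rot"],o["grip_width"])
def crop(im,x,y,w,h,k): return cv2.resize(im[y:y+h,x:x+w,::-1],(w*k,h*k),interpolation=cv2.INTER_CUBIC)
s=optics.camera("scene")["color"]
cv2.imwrite("pics/y1.png",crop(s,225,110,80,90,6))
E
```

```text
[ 0.51533915 -0.05421234  0.16257635] [ 9.99998905e-01 -1.44135744e-03 -2.82454182e-05  3.33798019e-04] 0.4179197761929584
```

View pics/y1.png

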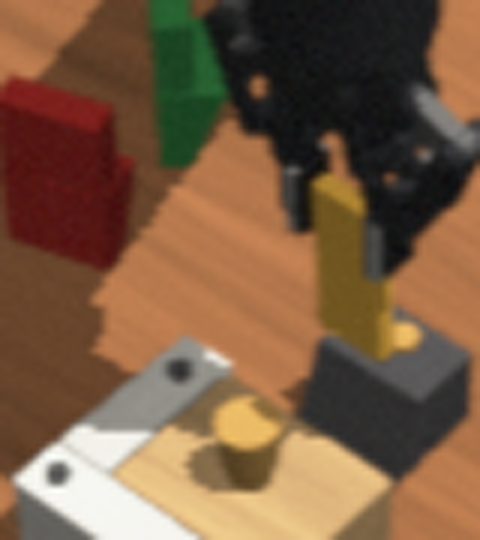

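The slip is held upright, with its lower edge at (340,345) in the crop. I centre it on the gap and lower it.

Request:
jog_arm --dr '[[0, 0, 0], [0, 0, 0], [0, 0, 0], [0, 0, 0], [0, 0, 0], [0, 0, 0], [0, 0, 0], [0, 0, 0]]' --translation '[[0, 0.62, 0], [0, 0, 0], [0, 0, 1], [0, 0, 1], [0, 0, 0.7], [0, 0, 0.7], [0, 0, 0.35], [0, 0, 0]]' --jaw '[0.3, 0.3, 0.3, 0.3, 0.3, 0.3, 0.3, 0.3]'

```text
clock: 19.55
position: [0.5149, -0.0665, 0.0679]
ee_rot: [1.0, 0.0, -0.001, -0.0]
ft_force: [-0.7, -0.2, -0.9]
grip_width: 0.418
grasp_force: 27.1
```

Request:
jog_arm --dr '[[0, 0, 0], [0, 0, 0], [0, 0, 0]]' --translation '[[0, 0, 0.12], [0, 0, 0.12], [0, 0, 0]]' --jaw '[0.3, 0.3, 0.3]'

```text
clock: 19.85
position: [0.5157, -0.0675, 0.063]
ee_rot: [1.0, -0.0, 0.0, 0.0]
ft_force: [-0.2, 0.0, -0.3]
grip_width: 0.413
grasp_force: 27.1
```

Request:
jog_arm --dr '[[0, 0, 0], [0, 0, 0], [0, 0, 0]]' --translation '[[0, 0, 0.12], [0.08, 0, 0], [0, 0, 0]]' --jaw '[0.3, 0.3, 0.3]'

```text
clock: 20.15
position: [0.5178, -0.0676, 0.0599]
ee_rot: [1.0, -0.0, 0.0, 0.0]
ft_force: [0.3, 0.7, -0.2]
grip_width: 0.416
grasp_force: 27.1
```

Request:
jog_arm --dr '[[0, 0, 0], [0, 0, 0], [0, 0, 0]]' --translation '[[0.06, 0, 0.06], [0.04, 0, 0], [0, 0, 0]]' --jaw '[0.3, 0.3, 0.3]'

```text
clock: 20.45
position: [0.5202, -0.0676, 0.0583]
ee_rot: [1.0, -0.0, 0.0, -0.0]
ft_force: [1.1, 0.2, 0.8]
grip_width: 0.421
grasp_force: 27.1
```

Request:
jog_arm --dr '[[0, 0, 0], [0, 0, 0], [0, 0, 0]]' --translation '[[0.05, 0, 0.03], [0.03, 0, 0], [0, 0, 0]]' --jaw '[0.3, 0.3, 0.3]'

```text
clock: 20.75
position: [0.5216, -0.0675, 0.0575]
ee_rot: [1.0, -0.0, -0.001, 0.0]
ft_force: [-4.7, 1.2, 3.6]
grip_width: 0.418
grasp_force: 26.0
```

The slip has touched the block and the table. Release, lift and go to the wedge.

Request:
jog_arm --dr '[[0, 0, 0], [0, 0, 0], [0, 0, 0], [0, 0, 0], [0, 0, 0], [0, 0, 0], [0, 0, 0], [0, 0, 0], [0, 0, 0], [0, 0, 0]]' --translation '[[0, 0, 0], [0, 0, 0], [0, 0, 0], [0, 0, 0], [0, 0, -0.3], [0, 0, -0.8], [0, 0, -1], [0, 0, -1], [0, 0, -1], [0, 0, -1]]' --jaw '[0.6, 0.6, 0.6, 0.6, 0.6, 0.6, 0.6, 1, 1, 1]'

```text
clock: 21.75
position: [0.522, -0.0675, 0.1868]
ee_rot: [1.0, -0.0, 0.0, 0.0]
ft_force: [0.8, -0.8, 0.2]
grip_width: 1.001
grasp_force: 0.0
```

Request:
jog_arm --dr '[[0, 0, 0], [0, 0, 0], [0, 0, 0], [0, 0, 0], [0, 0, 0], [0, 0, 0], [0, 0, 0], [0, 0, 0], [0, 0, 0]]' --translation '[[-0.2, 1, 0], [-0.2, 1, 0], [-0.2, 1, 0], [-0.2, 1, 0], [-0.2, 1, 0], [-0.2, 1, 0], [-0.2, 1, 0], [0, 0.9, 0], [0, 0, 0]]' --jaw '[1, 1, 1, 1, 1, 1, 1, 1, 1]'

```text
clock: 22.65
position: [0.4859, -0.2686, 0.1854]
ee_rot: [1.0, -0.003, 0.0, 0.001]
ft_force: [0.8, 0.2, -0.8]
grip_width: 1.001
grasp_force: 0.0
```

Request:
jog_arm --dr '[[0, 0, -0.91], [0, 0, -0.91], [0, 0, -0.91], [0, 0, -0.91], [0, 0, -0.91], [0, 0, 0]]' --translation '[[0, 0, 0], [0, 0, 0], [0, 0, 0], [0, 0, 0], [0, 0, 0], [0, 0, 0]]' --jaw '[1, 1, 1, 1, 1, 1]'

```text
clock: 23.25
position: [0.4871, -0.2644, 0.1855]
ee_rot: [0.987, 0.159, 0.0, 0.0]
ft_force: [-0.1, -0.5, 0.4]
grip_width: 1.003
grasp_force: 0.0
```

```bash
python3 - <<'E'
from workcell import manip,optics
import cv2,numpy as np
o=manip.get_obs(); print(o["position"],o["ee_rot"])
def crop(im,x,y,w,h,k): return cv2.resize(im[y:y+h,x:x+w,::-1],(w*k,h*k),interpolation=cv2.INTER_CUBIC)
t=optics.camera("top")["color"]; s=optics.camera("scene")["color"]
cv2.imwrite("pics/y2.png",np.hstack([crop(t,280,180,57,75,7),crop(s,220,140,57,75,7)]))
p=o["position"]; d=np.array([.4855-p[0],-.2645-p[1]]); y=2*np.arctan2(o["ee_rot"][1],o["ee_rot"][0]); print(np.degrees(y), d@[np.cos(y),np.sin(y)]/.025, d@[np.sin(y),-np.cos(y)]/.025)
E
```

```text
[ 0.48707223 -0.26440628  0.18552179] [9.87345832e-01 1.58581704e-01 2.21801485e-04 4.31013486e-05]
18.249166184360288 -0.06090000511833655 -0.01613328571152168
```

View pics/y2.png

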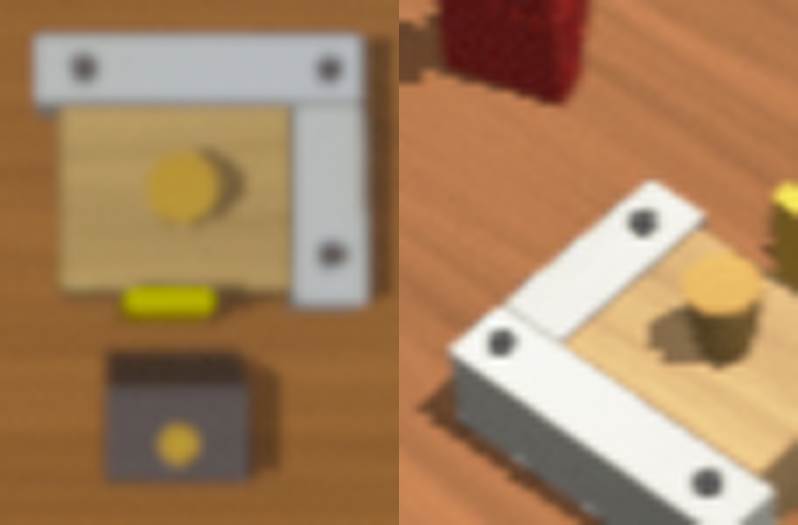

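The block is now flush with the rail and the stop. The yellow slip stands upright against it, its top at (123–217, 287–318) in the left crop. The gap comes out at about 21–23 mm, so the blue slip is not needed. Now I grasp the wedge.

Request:
jog_arm --dr '[[0, 0, 0], [0, 0, 0], [0, 0, 0], [0, 0, 0], [0, 0, 0], [0, 0, 0], [0, 0, 0], [0, 0, 0], [0, 0, 0], [0, 0, 0]]' --translation '[[-0.06, 0, 0], [0, 0, 1], [0, 0, 1], [0, 0, 1], [0, 0, 1], [0, 0, 0.7], [0, 0, 0.3], [0, 0, 0], [0, 0, 0], [0, 0, 0]]' --jaw '[1, 1, 1, 1, 1, 1, 1, 0.4, 0.4, 0.4]' --squeeze 60

```text
clock: 24.35
position: [0.4863, -0.2658, 0.0615]
ee_rot: [0.987, 0.158, 0.001, 0.001]
ft_force: [-1.8, 0.3, -0.6]
grip_width: 0.651
grasp_force: 63.1
```

Request:
jog_arm --dr '[[0, 0, 0], [0, 0, 0], [0, 0, 0]]' --translation '[[0, 0, 0], [0, 0, 0], [0, 0, 0]]' --jaw '[0.4, 0.4, 0.4]'

```text
clock: 24.65
position: [0.4863, -0.2658, 0.0614]
ee_rot: [0.987, 0.158, 0.001, 0.001]
ft_force: [-0.9, 1.8, 7.1]
grip_width: 0.65
grasp_force: 63.9
```

Request:
jog_arm --dr '[[0, 0, 0], [0, 0, 0], [0, 0, 0], [0, 0, 0], [0, 0, 0.91], [0, 0, 0.91], [0, 0, 0.91], [0, 0, 0.91], [0, 0, 0.91], [0, 0, 0]]' --translation '[[0, 0, -1], [0, 0, -1], [0, 0, -1], [0, 0, -1], [0, 0, -0.2], [0, 0, 0], [0, 0, 0], [0, 0, 0], [0, 0, 0], [0, 0, 0]]' --jaw '[0.4, 0.4, 0.4, 0.4, 0.4, 0.4, 0.4, 0.4, 0.4, 0.4]'

```text
clock: 25.65
position: [0.4854, -0.2656, 0.1653]
ee_rot: [1.0, -0.001, 0.0, 0.0]
ft_force: [0.5, -0.7, -0.4]
grip_width: 0.649
grasp_force: 63.7
```

Request:
jog_arm --dr '[[0, 0, 0], [0, 0, 0], [0, 0, 0], [0, 0, 0], [0, 0, 0], [0, 0, 0], [0, 0, 0], [0, 0, 0], [0, 0, 0], [0, 0, 0]]' --translation '[[0.06, -0.7, 0], [0.06, -1, 0], [0.06, -1, 0], [0.06, -1, 0], [0.06, -1, 0], [0.06, -1, 0], [0.06, -1, 0], [0.06, -0.8, 0], [0.06, -0.3, 0], [0, 0, 0]]' --jaw '[0.4, 0.4, 0.4, 0.4, 0.4, 0.4, 0.4, 0.4, 0.4, 0.4]'

```text
clock: 26.65
position: [0.4992, -0.0692, 0.1652]
ee_rot: [1.0, 0.001, 0.0, 0.0]
ft_force: [-1.0, 0.5, -0.3]
grip_width: 0.642
grasp_force: 63.6
```

```bash
python3 - <<'E'
from workcell import manip,optics
import cv2,numpy as np
o=manip.get_obs(); print(o["position"],o["ee_rot"])
def crop(im,x,y,w,h,k): return cv2.resize(im[y:y+h,x:x+w,::-1],(w*k,h*k),interpolation=cv2.INTER_CUBIC)
s=optics.camera("scene")["color"]
cv2.imwrite("pics/w1.png",crop(s,225,100,90,90,6))
E
```

```text
[ 0.49920616 -0.06919953  0.16521769] [9.99999309e-01 1.16329566e-03 1.67532762e-04 3.97701434e-05]
```

View pics/w1.png

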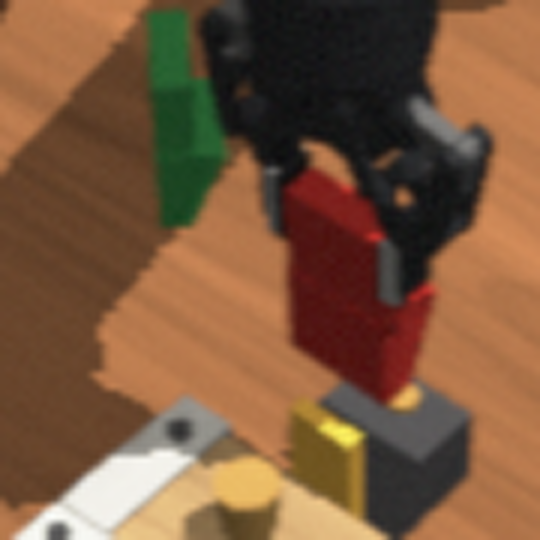

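The wedge is held straight, aligned above the gap and just behind the slip. Lower it.

Request:
jog_arm --dr '[[0, 0, 0], [0, 0, 0], [0, 0, 0], [0, 0, 0], [0, 0, 0], [0, 0, 0]]' --translation '[[0.08, 0, 0.4], [0, 0, 0.6], [0, 0, 0.6], [0, 0, 0.6], [0, 0, 0.36], [0, 0, 0]]' --jaw '[0.4, 0.4, 0.4, 0.4, 0.4, 0.4]'

```text
clock: 27.3
position: [0.5001, -0.0711, 0.0994]
ee_rot: [1.0, -0.001, -0.001, -0.0]
ft_force: [0.1, -0.6, -1.5]
grip_width: 0.648
grasp_force: 63.6
```

Request:
jog_arm --dr '[[0, 0, 0], [0, 0, 0], [0, 0, 0]]' --translation '[[0, 0, 0.2], [0, 0, 0.16], [0, 0, 0]]' --jaw '[0.4, 0.4, 0.4]'

```text
clock: 27.6
position: [0.501, -0.0707, 0.0918]
ee_rot: [1.0, -0.001, -0.0, 0.0]
ft_force: [0.6, 0.4, -0.9]
grip_width: 0.646
grasp_force: 63.6
```

Request:
jog_arm --dr '[[0, 0, 0], [0, 0, 0], [0, 0, 0]]' --translation '[[0.06, 0, 0.08], [0.04, 0, 0.06], [0, 0, 0]]' --jaw '[0.4, 0.4, 0.4]'

```text
clock: 27.9
position: [0.5038, -0.0705, 0.0885]
ee_rot: [1.0, -0.0, 0.0, 0.0]
ft_force: [0.3, 1.0, -1.0]
grip_width: 0.65
grasp_force: 63.6
```

Request:
jog_arm --dr '[[0, 0, 0], [0, 0, 0]]' --translation '[[0.06, 0, 0], [0, 0, 0]]' --jaw '[0.4, 0.4]'

```text
clock: 28.1
position: [0.5052, -0.0706, 0.0886]
ee_rot: [1.0, -0.0, -0.0, 0.0]
ft_force: [0.0, -0.4, -0.7]
grip_width: 0.648
grasp_force: 63.6
```

Request:
jog_arm --dr '[[0, 0, 0], [0, 0, 0]]' --translation '[[0.04, 0, 0], [0, 0, 0]]' --jaw '[0.4, 0.4]'

```text
clock: 28.3
position: [0.5056, -0.0705, 0.0884]
ee_rot: [1.0, -0.0, -0.001, 0.0]
ft_force: [-3.3, -0.2, 0.9]
grip_width: 0.645
grasp_force: 63.8
```

The flat face touches the slip (-3.3 N in x). Now down in small steps.

Request:
jog_arm --dr '[[0, 0, 0], [0, 0, 0], [0, 0, 0], [0, 0, 0]]' --translation '[[-0.02, 0, 0.1], [0, 0, 0.1], [0, 0, 0.1], [0, 0, 0]]' --jaw '[0.4, 0.4, 0.4, 0.4]'

```text
clock: 28.7
position: [0.5054, -0.0705, 0.0806]
ee_rot: [1.0, -0.0, -0.0, -0.0]
ft_force: [-1.8, -0.2, -1.4]
grip_width: 0.646
grasp_force: 63.7
```

Request:
jog_arm --dr '[[0, 0, 0], [0, 0, 0], [0, 0, 0]]' --translation '[[0, 0, 0.08], [0, 0, 0.08], [0, 0, 0]]' --jaw '[0.4, 0.4, 0.4]'

```text
clock: 29.0
position: [0.5054, -0.0705, 0.0767]
ee_rot: [1.0, -0.0, -0.0, -0.0]
ft_force: [-2.4, -0.4, -1.0]
grip_width: 0.646
grasp_force: 63.6
```

Request:
jog_arm --dr '[[0, 0, 0], [0, 0, 0], [0, 0, 0]]' --translation '[[0, 0, 0.06], [0, 0, 0.06], [0, 0, 0]]' --jaw '[0.4, 0.4, 0.4]'

```text
clock: 29.3
position: [0.5056, -0.0705, 0.0743]
ee_rot: [1.0, -0.0, 0.0, 0.0]
ft_force: [-4.8, 0.4, 3.4]
grip_width: 0.651
grasp_force: 63.9
```

Request:
jog_arm --dr '[[0, 0, 0], [0, 0, 0], [0, 0, 0]]' --translation '[[0, 0, 0.06], [0, 0, 0.04], [0, 0, 0]]' --jaw '[0.4, 0.4, 0.4]'

```text
clock: 29.6
position: [0.506, -0.0705, 0.0735]
ee_rot: [1.0, 0.0, 0.0, 0.001]
ft_force: [-12.4, 1.3, 25.0]
grip_width: 0.645
grasp_force: 65.5
```

The wedge went tight with its foot about 12 mm above the table. That puts the gap at about 22 mm, so the blue slip stays racked. I relieve the sideways load and settle the press.

Request:
jog_arm --dr '[[0, 0, 0], [0, 0, 0], [0, 0, 0], [0, 0, 0]]' --translation '[[-0.04, 0, 0], [0, 0, 0], [0, 0, 0], [0, 0, 0]]' --jaw '[0.4, 0.4, 0.4, 0.4]'

```text
clock: 30.0
position: [0.5058, -0.0705, 0.0734]
ee_rot: [1.0, 0.001, 0.001, 0.001]
ft_force: [-7.6, 0.6, 18.8]
grip_width: 0.643
grasp_force: 64.5
```

```bash
python3 - <<'E'
from workcell import manip
o=manip.get_obs(); print(o["ft_force"],o["position"],abs(o["joint_velocities"]).max())
print(manip.hand_in())
E
```

```text
[-7.58644179  0.60773522 18.79599774] [ 0.50576075 -0.07050045  0.07340876] 0.0022711519469831186
the job is handed in; nothing more can be done
None
```

I handed the job in at 30 s with the block home, the yellow slip standing in the gap and the red wedge tight and still gripped under about 19 N (not the 15 N asked); the gap measured about 22 mm, so the blue slip stayed in the rack, and no verdict came back.

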